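# Draw the guard-lid bolt of the tumble polisher

## Robot

A 7-joint arm with a two-finger parallel gripper is mounted at the origin on the work surface. World frame = base frame: x ahead of the robot, y to its left, z up, the work surface at z = 0. Lengths are in m, angles in rad, forces in N, time in s.
With the tool pointing down it reaches from about 0.4 to 0.925 m from the base axis. Payload 5.6 kg.
Tool frame: the origin (TCP) lies midway between the tips of the shut fingers; the grasp point (between the pads) lies 19 mm behind it; z points along the fingers, y is the line along which they close (so a half turn about z gives the same grasp; the last joint's range is limited). The gripper opens to 85 mm and grips with 20 to 120 N. Pads are 22 mm wide; open, the fingers measure 114 mm over their backs; the gripper's body (76 mm by 85 mm) begins 54 mm behind the grasp point. The pads swing forward as they close: fully open they stand 13 mm farther back than shut.
Start: joints at [1.294, 0.468, -0.012, 1.603, 0.006, 1.071, -0.056], TCP at [0.151, -0.632, 0.231] pointing down, gripper open.
Joint ranges: [-2.53, 2.53], [-0.31, 2.02], [-1.57, 1.55], [0.28, 2.44], [-1.29, 4.43], [0.15, 1.84], [-2.92, 2.92]. Speed limits (rad/s): [2.57, 2.57, 3.14, 3.14, 3.14, 3.14, 3.14].

## Interface

Orientations are given as a unit quaternion [x, y, z, w].
In Python, from station import state, snapshot, finish_job gives the robot as it stands.
- The arm moves only by the tool play_rows, never from a script. Its argument "moves" is a list of rows, each a list of 7 numbers: the shift along the world's x, y, z in cm, then the turn, a rotation vector about the world's x, y, z in degrees, then the opening in per cent of the stroke, from 0 (shut) to 100 (fully open). In form: [[x, y, z, wx, wy, wz, jaw], ...]. A call has 1 to 8 rows; each row is the pose to reach, as a shift and turn from the pose commanded when the call began; what a row does not reach only later rows make up. A row lasts 1/12 s, in which the tool goes at most 41.7 mm and 7.16 degrees, less where a joint would pass 70% of its speed; a pose out of reach is approached as far as the arm can. A call with a gripper value outside its range is refused whole. The fingers move at their own pace and stop on an object; the grip force is fixed at half the most. Time passes only in rows, so rows that repeat a pose let the fingers close. It gives the time, the measured TCP pose, the force, the opening and the grip force at its end, in the units of the state.
- state(): the state, without advancing time (a new reading comes with each control period).
- snapshot(name): name is "side" or "top" or "wrist"; returns a dict with "image" (420x560x3 uint8, blue, green, red), "K" (3x3 intrinsics, pixels), "rvec" (rotation vector, rad) and "tvec" (3), from world to camera coordinates, as OpenCV has them; the wrist camera has in their place "tool_from_camera" (4x4, takes a point from camera to tool coordinates, whose origin is the TCP and whose axes are the flange's). Camera axes: x right, y down, z forward; pixel columns grow to the right and rows downward; lengths in m; the calibration is good to about 2 mm. A picture is of the moment at which its call begins: read the wrist's pose just before it. There is no depth.
- finish_job(): hands the job in; it is judged then, once.
The state is a dict: "time": time; "joint_positions": joint angles; "joint_velocities": joint speeds; "tau": joint torques, N m; "ee_pos": TCP position; "tcp_rot": TCP orientation; "force": force on the tool from outside, world axes, zero at the start; "moment": the same for the moment, N m; "width": opening from 0.0 (shut) to 1.0 (fully open); "gripper_force": force on a finger pad.
Only numpy, scipy, OpenCV 4.12 (cv2) and the standard library are available. Lean on these libraries where they do the work, as an engineer would, in place of code of your own. Each camera call takes 0.05 s, during which the arm holds its last target. There are 200 camera calls.

## Task

The lid of the tumble polisher is locked by a sliding bolt with a spring catch. With one fingertip hold the catch's long paddle down, and while it is held slide the bolt fully back, away from the lid, by pushing its upright tab with the other fingertip; then take the hand away so that the catch springs up again and keeps the bolt open. Only push, do not lift the lid, and leave the jar, graver, flask and tub where they are.

Things in the scene. Friction and masses are not known exactly. Their poses are not given: they have to be found in the camera images.
- machine: Grey tumble polisher fixed to the bench, a box 350 (x) x 300 (y) x 140 mm high; origin: centre of its underside; x from front to rear, y to its left, z up. Top flat at z 140: x -175 to +5 mm is a fixed deck, behind it the hinged lid with a window. The bolt lies on the deck on the line y = -30 mm, parallel to x. Two guide staples bridge it, 19 mm high, at x -13 to -1 and -129 to -117
- bolt (a joint): How far the steel bolt is drawn, m: 0 = shot into the lid (locked), 0.028 = fully back at its stop. Moves along the machine's -x; about 3 N friction. Flat bar 18 mm wide, top 14 mm above the deck, two notches in the top. With the catch's tooth in a notch it is locked (1.5 mm play); drawn 26 mm or more, the tooth can drop into the second notch
- tab (a point): Centre of the push face (lid side, +x) of the bolt's upright tab; axes as the machine's. The tab stands on the bar: 34 mm wide (y), 8 mm thick (x), from 14 to 58 mm above the deck; this point is 40 mm above the deck. When locked, the bar's top is free for 40 mm on the lid side of this face, up to the catch's nose; a finger fits in there; the lever begins 21 mm to +y of the bolt line
- catch (a joint): Angle the spring catch is pressed, rad: 0 = up, tooth in notch; over 0.17 = tooth clear; 0.36 = stop; 0.27 is a good hold. A steel lever rocking on a pin parallel to the bolt, 26 mm to +y of the bolt line and 26 mm above the deck: the paddle on the pin's +y side goes down, the tooth over the bar goes up. At the paddle's middle 3.5 N starts it, 8 N at the stop
- paddle (a point): Centre of the top of the catch's thumb paddle, a steel plate 92 mm long (x) and 34 mm wide (y), bent up 0.2 rad to its outer edge. Catch up: 34 mm above the deck, 56 mm to +y of the bolt line, 13 mm to the lid side (+x) of the locked tab's face; at the stop 11 mm lower. It works the same all along its length: a fingertip may slide along it while pressing
- lid_edge (a point): Middle of the front edge of the guard lid's top, level with the deck, lid shut (as at the start); it rises as the lid opens about its rear edge
- jar: Amber jar with a green cap, 42 mm wide, 55 mm high, loose on the deck about 90 mm to -y of the bolt line; bystander; origin: centre of its underside
- graver: Engraving tool 100 mm long with a wooden mushroom handle 33 mm wide, loose on the deck to +y of the catch, roughly along the machine's x; bystander; origin: under its middle
- flask: Teal flask, 68 mm wide, 165 mm high, standing on the bench to -y of the machine; bystander; origin: centre of its underside
- tub: Open clear plastic tub 150 x 110 x 50 mm on the bench to +y of the machine; bystander; origin: centre of its underside

How it is judged:
On the way, in this order (a step that is already met when the one before it is completed fails the run):
1. a fingertip presses the catch's paddle down until its tooth is clear, the bolt still shot (value of joint catch above 0.165 rad and contact force between the fingers and catch above 0.5 N and value of joint bolt below 0.006 m), for 0.05 s.
2. the bolt is pushed fully back while a fingertip still holds the paddle down (value of joint bolt above 0.0255 m and value of joint catch above 0.165 rad and contact force between the fingers and catch above 0.5 N), for 0.1 s.
At the end, for the whole second after the job is handed in: The bolt is drawn at least 25.5 of its 28 mm, the catch is up again (under 0.05 rad) with its tooth in the second notch, the lid is shut, and jar, graver, flask and tub are within 20 mm of where they stood (value of joint bolt above 0.0255 m and value of joint catch below 0.05 rad and distance of lid_edge from where it was at the start of the episode below 0.006 m and distance of each of jar, graver, flask, tub from where it was at the start of the episode below 0.02 m); the robot touches nothing.
It fails at once if the catch is let up while the bolt is on its way (value of joint bolt between 0.006 and 0.024 m and contact force between the fingers and catch below 0.05 N and value of joint catch below 0.175 rad).
It fails at once if the bolt is gripped or forced (over 60 N) (contact force between the fingers and bolt above 60 N).
It fails at once if the lid is lifted (distance of lid_edge from where it was at the start of the episode above 0.012 m).
It fails at once if a bystander is knocked, lifted or moved (distance of any of jar, graver, flask, tub from where it was at the start of the episode above 0.03 m).
It also fails if it takes over 48 s, if anything falls off the work surface, if the arm or the gripper's body presses on something with over 40 N, if the wrist force passes 120 N, or if a joint passes its speed limit or range.

## Working session

There is one attempt and no reset: what is moved stays moved. The work goes in short steps, Python scripts to look and compute and a tool call to move; the robot and the scene stay as the last step left them, time stands still between calls to the robot, and variables do not carry over. Pictures are saved under pics/ and viewed, at most 10 in all, crops included, and the job is handed in when it is done.

Besides the shell and the picture viewer there is one more tool, called after "Emit:" by a JSON object that holds its "method" and its "body", one argument or row to a line. play_rows: Moves the arm, as the interface text tells. Its arguments: {"type":"object","properties":{"moves":{"type":"array"}},"required":["moves"]}

```bash
mkdir -p pics; ls; python3 - <<'E'
from station import state,snapshot
import cv2
s=state();print(s['time'],s['ee_pos'],s['tcp_rot'],s['width'])
for n in('top','side'):
    d=snapshot(n);cv2.imwrite(f'pics/{n}0.png',d['image']);print(d['K'],d['rvec'],d['tvec'])
E
```

```text
pics
0.0 [ 0.15038076 -0.63177915  0.23032216] [ 9.93178138e-01  1.16603540e-01 -1.64614381e-04 -8.79270544e-04] 0.9995845207129033
[[418.24180508   0.         278.93105227]
 [  0.         418.24180508 210.65409173]
 [  0.           0.           1.        ]] [ 2.16958975 -2.01759116  0.22463438] [0.02903591 0.62349363 0.94522843]
[[445.40440472   0.         269.63785809]
 [  0.         445.40440472 206.77476594]
 [  0.           0.           1.        ]] [ 0.33787967 -2.77206651  1.2603354 ] [0.59003102 0.15631803 0.96835658]
```

View pics/top0.png

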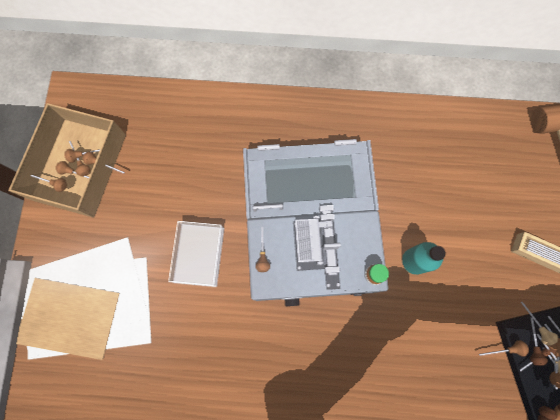

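View pics/side0.png

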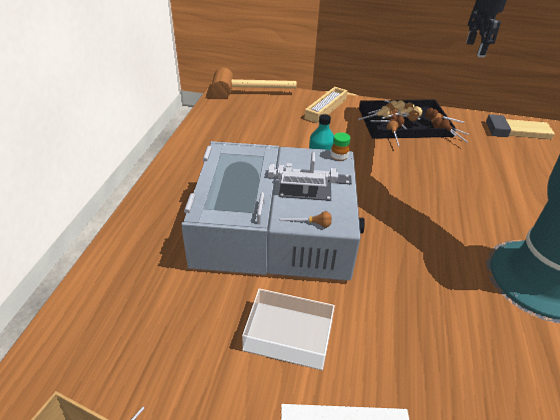

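The top view shows the machine at about (245–388, 140–300), with the bolt along x≈328, the paddle at about (308, 240), the jar at (377, 273) and the graver at (262, 255). The side view shows the same from the left. I'll enlarge both.

```bash
python3 - <<'E'
import cv2
a=cv2.imread('pics/top0.png')[190:310,240:400];cv2.imwrite('pics/topc.png',cv2.resize(a,None,fx=5,fy=5,interpolation=cv2.INTER_CUBIC))
a=cv2.imread('pics/side0.png')[130:280,180:380];cv2.imwrite('pics/sidec.png',cv2.resize(a,None,fx=4,fy=4,interpolation=cv2.INTER_CUBIC))
E
```

```text
(no output)
```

View pics/topc.png

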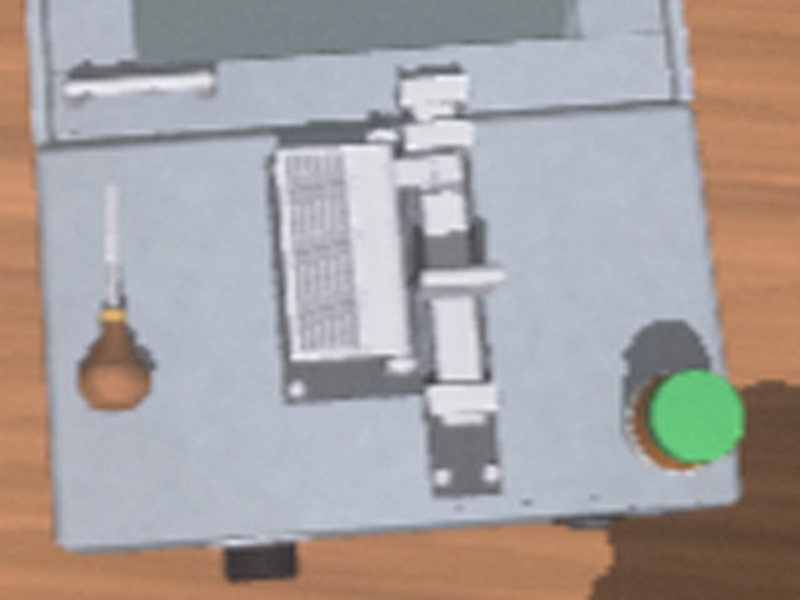

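View pics/sidec.png

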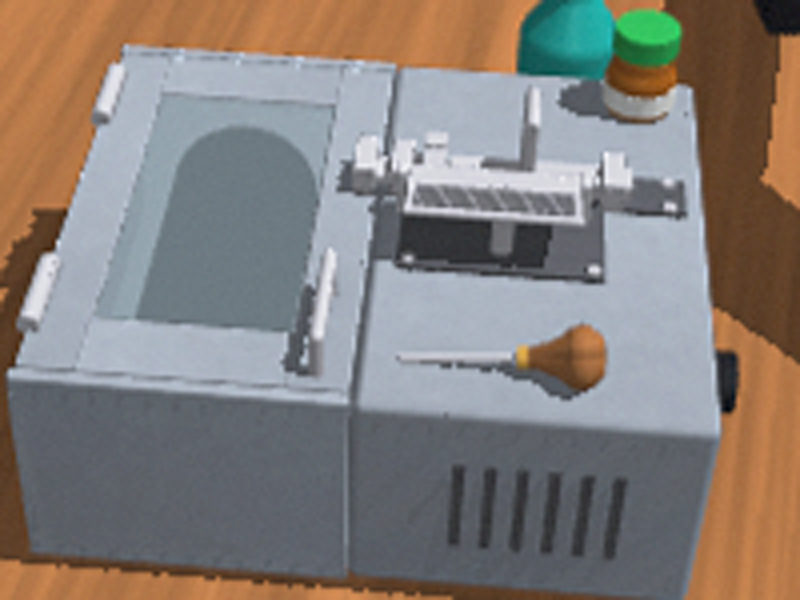

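The crops show the deck corners, seam ends, tab (top crop, about (465, 275)) and the paddle's outer edge ((275, 150)–(290, 360)). Next I fit the machine pose.

```bash
cat > h.py <<'E'
import numpy as np,cv2
from scipy.optimize import least_squares
C={'top':(np.array([[418.24180508,0,278.93105227],[0,418.24180508,210.65409173],[0,0,1]]),np.array([2.16958975,-2.01759116,0.22463438]),np.array([0.02903591,0.62349363,0.94522843])),
'side':(np.array([[445.40440472,0,269.63785809],[0,445.40440472,206.77476594],[0,0,1]]),np.array([0.33787967,-2.77206651,1.2603354]),np.array([0.59003102,0.15631803,0.96835658]))}
def proj(c,P):
    K,r,t=C[c];return cv2.projectPoints(np.array(P,float).reshape(-1,1,3),r,t,K,None)[0].reshape(-1,2)
def crop(c,p):
    p=np.array(p,float);return (p+.5)/5-.5+[240,190] if c=='top' else (p+.5)/4-.5+[180,130]
def uncrop(c,p):
    return (p-[240,190])*5 if c=='top' else (p-[180,130])*4
def world(q,m):
    m=np.array(m,float).reshape(-1,3);c,s=np.cos(q[2]),np.sin(q[2])
    return m@np.array([[c,-s,0],[s,c,0],[0,0,1]]).T+[q[0],q[1],0]
E
python3 - <<'E'
from h import *
M={'top':([[-.175,.15,.14],[-.175,-.15,.14],[.005,.15,.14],[.005,-.15,.14]],[[62,548],[740,503],[38,148],[692,102]],[[275,150],[290,360]]),
'side':([[-.175,.15,.14],[-.175,-.15,.14],[.005,.15,.14],[.005,-.15,.14],[-.175,.15,0],[.175,.15,.14]],[[720,437],[692,88],[352,405],[397,68],[690,598],[12,375]],[[403,210],[583,220]])}
def pad(tx): return [[tx+.013+.046,.0427,.1774],[tx+.013-.046,.0427,.1774]]
def f(q):
    return np.concatenate([(proj(c,world(q,M[c][0]+pad(q[3])))-crop(c,M[c][1]+M[c][2])).ravel() for c in M])
r=least_squares(f,[.6,0,0,-.06],loss='soft_l1');print(r.x);print(f(r.x).reshape(-1,2).round(1))
q=r.x;np.save('q.npy',q)
pts=[[q[3],-.03,.18],[q[3],-.047,.198],[q[3],-.013,.198],[q[3]+.013,.026,.174],[-.007,-.03,.159],[-.123,-.03,.159]]
print(world(q,pts).round(4))
for c in C: print(c,uncrop(c,proj(c,world(q,pts))).round(0).tolist())
E
```

```text
[ 0.59596367 -0.00436361  0.14367113 -0.07026791]
[[-1.4  1.3]
 [ 1.4  0.3]
 [-1.  -0.2]
 [ 0.7 -0.3]
 [ 0.2 -0.3]
 [ 0.6  0.2]
 [ 1.4 -0.9]
 [ 0.4 -1.3]
 [-0.2 -0.1]
 [ 0.  -1.3]
 [-1.4  5.4]
 [-1.6  0.7]
 [ 0.1  0. ]
 [-0.1  0.7]]
[[ 0.5307 -0.0441  0.18  ]
 [ 0.5331 -0.0609  0.198 ]
 [ 0.5283 -0.0273  0.198 ]
 [ 0.5356  0.0132  0.174 ]
 [ 0.5933 -0.0351  0.159 ]
 [ 0.4785 -0.0517  0.159 ]]
top [[456.0, 269.0], [501.0, 259.0], [420.0, 265.0], [321.0, 250.0], [436.0, 134.0], [462.0, 398.0]]
side [[520.0, 130.0], [523.0, 85.0], [522.0, 121.0], [492.0, 200.0], [402.0, 154.0], [613.0, 168.0]]
```

Emit:
{"method": "play_rows", "body": {
  "moves": [
    [2,3,3,0,0,-1,59],
    [4,6.2,5,0,0,-2,59],
    [6,9.4,6,0,0,-3,59],
    [8,12.6,6,0,0,-4,59],
    [10,15.7,6,0,0,-5.2,59],
    [12,18.8,6,0,0,-5.2,59],
    [14,22,6,0,0,-5.2,59],
    [16,25.1,6,0,0,-5.2,59]
  ]
}}

```text
time: 0.77
ee_pos: [0.311, -0.3793, 0.2911]
tcp_rot: [0.997, 0.071, -0.0, -0.0]
force: [0.4, -0.3, 0.7]
width: 0.587
gripper_force: 0.0
```

Emit:
{"method": "play_rows", "body": {
  "moves": [
    [2,3.2,0,0,0,0,59],
    [4,6.3,0,0,0,0,59],
    [6,9.4,0,0,0,0,59],
    [8,12.5,0,0,0,0,59],
    [10,15.7,0,0,0,0,59],
    [12,18.8,0,0,0,0,59],
    [14,22,0,0,0,0,59],
    [16,25.1,0,0,0,0,59]
  ]
}}

```text
time: 1.43
ee_pos: [0.4709, -0.1285, 0.2912]
tcp_rot: [0.997, 0.071, -0.0, 0.0]
force: [1.1, -0.3, -1.0]
width: 0.59
gripper_force: 0.0
```

Emit:
{"method": "play_rows", "body": {
  "moves": [
    [1.9,3,0,0,0,0,59],
    [3.7,6,0,0,0,0,59],
    [5.6,9,0,0,0,0,59],
    [7.35,11.7,-1,0,0,0,59],
    [7.35,11.7,-4,0,0,0,59],
    [7.35,11.7,-7,0,0,0,59],
    [7.35,11.7,-7,0,0,0,59],
    [7.35,11.7,-7,0,0,0,59]
  ]
}}

```text
time: 2.1
ee_pos: [0.5429, -0.0134, 0.2201]
tcp_rot: [0.997, 0.071, -0.002, -0.0]
force: [0.7, -0.7, 1.1]
width: 0.59
gripper_force: 0.0
```

```bash
python3 - <<'E'
from station import state,snapshot
import cv2,numpy as np
s=state();print(s['time'],s['ee_pos'],s['force'],s['width'])
a=snapshot('side')['image'][90:240,220:380];b=snapshot('wrist')
print(b['tool_from_camera'],b['K'])
cv2.imwrite('pics/m1.png',np.hstack([cv2.resize(a,(480,450),interpolation=cv2.INTER_CUBIC)]));cv2.imwrite('pics/w1.png',b['image'])
E
```

```text
2.1 [ 0.54293036 -0.01342614  0.22010141] [ 0.70475823 -0.71843363  1.12706435] 0.5901577165628444
[[ 1.00969216e-03 -9.65446941e-01 -2.60597744e-01  6.49877657e-02]
 [ 9.99999323e-01  8.24137500e-04  8.21305840e-04  7.33360091e-04]
 [-5.78158838e-04 -2.60598397e-01  9.65447120e-01 -1.42153126e-01]
 [ 0.00000000e+00  0.00000000e+00  0.00000000e+00  1.00000000e+00]] [[323.31522546   0.         278.37777203]
 [  0.         323.31522546 209.17581244]
 [  0.           0.           1.        ]]
```

View pics/m1.png

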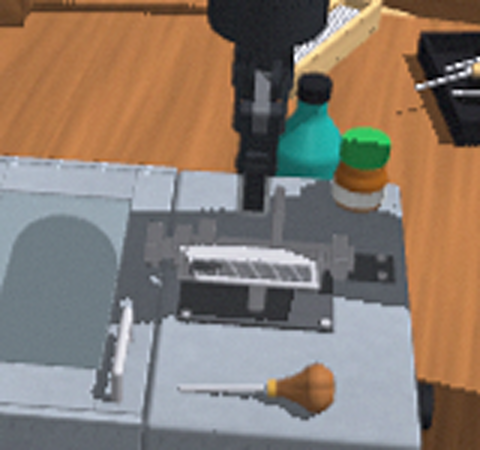

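View pics/w1.png

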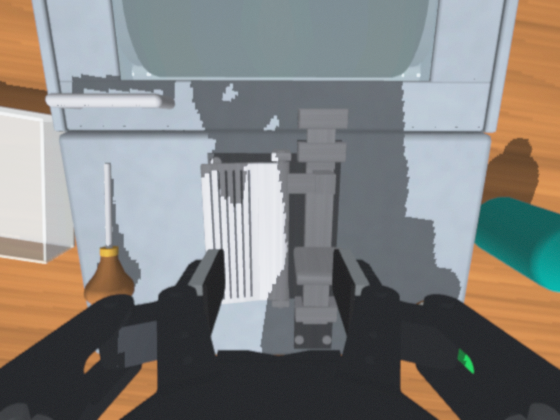

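The wrist view shows the tab's top edge at about (295–333, 248) and the fingertips at about (222, 252) and (337, 252). The seam is level in the image, so the yaw is right.

```bash
cat >> h.py <<'E'
from scipy.spatial.transform import Rotation as R
TC=np.array([[1.00969216e-03,-9.65446941e-01,-2.60597744e-01,6.49877657e-02],[9.99999323e-01,8.24137500e-04,8.21305840e-04,7.33360091e-04],[-5.78158838e-04,-2.60598397e-01,9.65447120e-01,-1.42153126e-01],[0,0,0,1]])
KW=np.array([[323.315,0,278.378],[0,323.315,209.176],[0,0,1]])
def wproj(s,P):
    T=np.eye(4);T[:3,:3]=R.from_quat(s['tcp_rot']).as_matrix();T[:3,3]=s['ee_pos']
    I=np.linalg.inv(T@TC);p=np.array(P)@I[:3,:3].T+I[:3,3];p=p@KW.T;return p[:,:2]/p[:,2:]
def wray(s,uv,z):
    T=np.eye(4);T[:3,:3]=R.from_quat(s['tcp_rot']).as_matrix();T[:3,3]=s['ee_pos'];T=T@TC
    d=T[:3,:3]@np.linalg.inv(KW)@[*uv,1];return T[:3,3]+d*(z-T[2,3])/d[2]
def mach(q,p):
    c,s=np.cos(q[2]),np.sin(q[2]);d=np.array(p)[:2]-q[:2];return np.array([c*d[0]+s*d[1],-s*d[0]+c*d[1]])
E
python3 - <<'E'
from h import *
from station import state
s=state();q=np.load('q.npy')
print('tcp mach',mach(q,s['ee_pos']),'tabx',q[3])
for n,uv,z in [('tabL',(295,248),.198),('tabR',(333,248),.198),('seamL',(62,133),.14),('seamR',(489,131),.14),('paddle rear outer',(203,165),.1774),('stapleL',(299,146),.159),('stapleR',(346,146),.159),('fL',(222,252),.222),('fR',(337,252),.222),('tipL',(205,250),.222)]:
    print(n,mach(q,wray(s,uv,z)).round(4))
print(wproj(s,world(q,[[q[3],-.013,.198],[q[3],-.047,.198],[q[3]-.008,-.013,.198],[q[3]+.059,.0427,.1774]])).round())
E
```

```text
tcp mach [-0.05187655 -0.00183707] tabx -0.07026791399428005
tabL [-0.0541 -0.0119]
tabR [-0.0541 -0.0329]
seamL [0.0061 0.1438]
seamR [ 0.0073 -0.1455]
paddle rear outer [-0.0109  0.0409]
stapleL [-0.0014 -0.0157]
stapleR [-0.0014 -0.0452]
fL [-0.0465  0.024 ]
fR [-0.0466 -0.0306]
tipL [-0.0455  0.0321]
[[297. 275.]
 [357. 275.]
 [296. 287.]
 [200. 166.]]
```

Emit:
{"method": "play_rows", "body": {
  "moves": [
    [0,0.15,-1,0,0,0,59],
    [0,0.15,-2,0,0,0,59],
    [0,0.15,-3,0,0,0,59],
    [0,0.15,-3.8,0,0,0,59],
    [0,0.15,-4,0,0,0,59],
    [0,0.15,-4,0,0,0,59],
    [0,0.15,-4,0,0,0,59]
  ]
}}

```text
time: 2.78
ee_pos: [0.5441, -0.0118, 0.1812]
tcp_rot: [0.997, 0.071, -0.0, -0.0]
force: [0.3, 1.2, 0.3]
width: 0.587
gripper_force: 0.0
```

Emit:
{"method": "play_rows", "body": {
  "moves": [
    [0,0,-0.2,0,0,0,59],
    [0,0,-0.3,0,0,0,59],
    [0,0,-0.3,0,0,0,59],
    [0,0,-0.3,0,0,0,59]
  ]
}}

```text
time: 3.12
ee_pos: [0.5441, -0.0119, 0.1784]
tcp_rot: [0.997, 0.071, 0.0, 0.0]
force: [-0.4, 0.2, 0.7]
width: 0.582
gripper_force: 0.0
```

Emit:
{"method": "play_rows", "body": {
  "moves": [
    [0,0,-0.2,0,0,0,59],
    [0,0,-0.3,0,0,0,59],
    [0,0,-0.3,0,0,0,59],
    [0,0,-0.3,0,0,0,59]
  ]
}}

```text
time: 3.45
ee_pos: [0.544, -0.0118, 0.1752]
tcp_rot: [0.997, 0.071, -0.0, 0.0]
force: [-0.1, 1.0, 0.3]
width: 0.588
gripper_force: 0.0
```

Emit:
{"method": "play_rows", "body": {
  "moves": [
    [0,0,-0.2,0,0,0,59],
    [0,0,-0.3,0,0,0,59],
    [0,0,-0.3,0,0,0,59],
    [0,0,-0.3,0,0,0,59]
  ]
}}

```text
time: 3.78
ee_pos: [0.544, -0.0118, 0.1723]
tcp_rot: [0.997, 0.071, -0.0, 0.0]
force: [0.4, -0.0, 0.9]
width: 0.59
gripper_force: 0.2
```

Emit:
{"method": "play_rows", "body": {
  "moves": [
    [0,0,-0.1,0,0,0,59],
    [0,0,-0.2,0,0,0,59],
    [0,0,-0.2,0,0,0,59],
    [0,0,-0.2,0,0,0,59]
  ]
}}

```text
time: 4.12
ee_pos: [0.5441, -0.0115, 0.1705]
tcp_rot: [0.997, 0.072, 0.0, -0.0]
force: [-1.4, 1.0, 3.3]
width: 0.59
gripper_force: 1.6
```

Emit:
{"method": "play_rows", "body": {
  "moves": [
    [0,0,-0.1,0,0,0,59],
    [0,0,-0.2,0,0,0,59],
    [0,0,-0.2,0,0,0,59],
    [0,0,-0.2,0,0,0,59]
  ]
}}

```text
time: 4.45
ee_pos: [0.5441, -0.0113, 0.1684]
tcp_rot: [0.997, 0.072, 0.0, -0.0]
force: [-0.5, 2.8, 3.8]
width: 0.593
gripper_force: 2.0
```

Emit:
{"method": "play_rows", "body": {
  "moves": [
    [0,0,-0.1,0,0,0,59],
    [0,0,-0.2,0,0,0,59],
    [0,0,-0.2,0,0,0,59],
    [0,0,-0.2,0,0,0,59]
  ]
}}

```text
time: 4.78
ee_pos: [0.5442, -0.0114, 0.1664]
tcp_rot: [0.997, 0.072, 0.0, -0.0]
force: [-2.0, 4.3, 4.4]
width: 0.587
gripper_force: 2.4
```

Emit:
{"method": "play_rows", "body": {
  "moves": [
    [0,0,-0.1,0,0,0,59],
    [0,0,-0.2,0,0,0,59],
    [0,0,-0.3,0,0,0,59],
    [0,0,-0.3,0,0,0,59],
    [0,0,-0.3,0,0,0,59]
  ]
}}

```text
time: 5.2
ee_pos: [0.5443, -0.0113, 0.1636]
tcp_rot: [0.997, 0.072, 0.0, -0.0]
force: [-1.6, 2.4, 6.7]
width: 0.595
gripper_force: 3.3
```

Emit:
{"method": "play_rows", "body": {
  "moves": [
    [0,0,-0.1,0,0,0,59],
    [0,0,-0.2,0,0,0,59],
    [0,0,-0.25,0,0,0,59],
    [0,0,-0.25,0,0,0,59],
    [0,0,-0.25,0,0,0,59]
  ]
}}

```text
time: 5.62
ee_pos: [0.5443, -0.0113, 0.1612]
tcp_rot: [0.997, 0.072, 0.0, -0.0]
force: [-1.8, 3.6, 8.0]
width: 0.589
gripper_force: 3.9
```

```bash
python3 - <<'E'
from station import state,snapshot
import cv2
s=state();print(s['ee_pos'],s['force'],s['moment'])
a=snapshot('side')['image'][130:230,240:390]
cv2.imwrite('pics/m2.png',cv2.resize(a,(750,500),interpolation=cv2.INTER_CUBIC))
E
```

```text
[ 0.54430359 -0.01132667  0.16123659] [-1.83651924  3.64171628  8.03336179] [1.04180459 0.42108398 0.02939539]
```

View pics/m2.png

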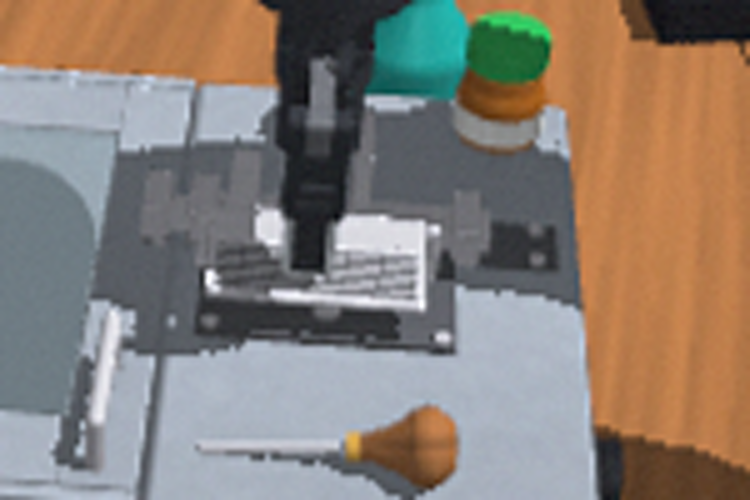

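The paddle is pressed flat at about (315, 270), the nose is raised, and the finger is behind the tab. Now I push along −x of the machine.

Emit:
{"method": "play_rows", "body": {
  "moves": [
    [-0.2,-0.03,0,0,0,0,59],
    [-0.4,-0.06,0,0,0,0,59],
    [-0.6,-0.09,0,0,0,0,59],
    [-0.8,-0.12,0,0,0,0,59],
    [-1.0,-0.14,0,0,0,0,59],
    [-1.2,-0.17,0,0,0,0,59],
    [-1.4,-0.2,0,0,0,0,59],
    [-1.4,-0.2,0,0,0,0,59]
  ]
}}

```text
time: 6.33
ee_pos: [0.5344, -0.0139, 0.1627]
tcp_rot: [0.997, 0.071, 0.005, 0.0]
force: [6.9, 2.4, 6.0]
width: 0.587
gripper_force: 4.6
```

Emit:
{"method": "play_rows", "body": {
  "moves": [
    [-0.2,-0.03,-0.1,0,0,0,59],
    [-0.3,-0.04,-0.1,0,0,0,59],
    [-0.3,-0.04,-0.1,0,0,0,59]
  ]
}}

```text
time: 6.58
ee_pos: [0.5322, -0.0143, 0.1623]
tcp_rot: [0.997, 0.071, 0.006, 0.0]
force: [6.7, 2.7, 7.7]
width: 0.586
gripper_force: 4.9
```

Emit:
{"method": "play_rows", "body": {
  "moves": [
    [-0.2,-0.03,0,0,0,0,59],
    [-0.4,-0.06,-0.05,0,0,0,59],
    [-0.6,-0.09,-0.05,0,0,0,59],
    [-0.8,-0.12,-0.05,0,0,0,59],
    [-1.0,-0.14,-0.05,0,0,0,59],
    [-1.0,-0.14,-0.05,0,0,0,59]
  ]
}}

```text
time: 7.08
ee_pos: [0.5223, -0.0158, 0.162]
tcp_rot: [0.997, 0.071, 0.006, 0.0]
force: [8.0, 2.3, 9.2]
width: 0.587
gripper_force: 4.8
```

Emit:
{"method": "play_rows", "body": {
  "moves": [
    [-0.2,-0.03,0,0,0,0,59],
    [-0.4,-0.06,0,0,0,0,59],
    [-0.6,-0.09,0,0,0,0,59],
    [-0.8,-0.12,0,0,0,0,59],
    [-0.8,-0.12,0,0,0,0,59],
    [-0.8,-0.12,0,0,0,0,59]
  ]
}}

```text
time: 7.58
ee_pos: [0.5142, -0.017, 0.1619]
tcp_rot: [0.997, 0.071, 0.006, 0.0]
force: [6.8, 1.8, 9.1]
width: 0.585
gripper_force: 4.8
```

Emit:
{"method": "play_rows", "body": {
  "moves": [
    [-0.2,-0.03,0,0,0,0,59],
    [-0.4,-0.06,0,0,0,0,59],
    [-0.5,-0.07,0,0,0,0,59],
    [-0.5,-0.07,0,0,0,0,59]
  ]
}}

```text
time: 7.92
ee_pos: [0.511, -0.0174, 0.1621]
tcp_rot: [0.997, 0.072, 0.008, 0.0]
force: [12.2, 3.0, 5.1]
width: 0.588
gripper_force: 8.3
```

Emit:
{"method": "play_rows", "body": {
  "moves": [
    [-0.2,-0.03,0,0,0,0,59],
    [-0.3,-0.04,0,0,0,0,59],
    [-0.3,-0.04,0,0,0,0,59]
  ]
}}

```text
time: 8.17
ee_pos: [0.511, -0.0173, 0.1623]
tcp_rot: [0.997, 0.072, 0.011, -0.0]
force: [20.9, 3.5, -2.8]
width: 0.592
gripper_force: 12.4
```

```bash
python3 - <<'E'
from station import state,snapshot
import cv2,numpy as np
a=snapshot('side')['image'][130:230,240:390];w=snapshot('wrist')['image'][100:400,150:430]
cv2.imwrite('pics/m3.png',np.hstack([cv2.resize(a,(450,300),interpolation=cv2.INTER_CUBIC),w]))
s=state();print(s['time'],s['ee_pos'],s['force'])
from h import *
q=np.load('q.npy');print(mach(q,s['ee_pos']))
print(wproj(s,world(q,[[q[3]-d-k,-.013,.198] for d in(0,.02,.028) for k in(0,.008)]))-[150-450,100])
E
```

```text
8.2667 [ 0.51104304 -0.01734056  0.1622924 ] [21.37719411  2.90188096 -2.89139477]
[-0.0859037  -0.00068454]
[[610.53330148 162.39689215]
 [609.97804941 182.87078228]
 [609.17818675 212.36423396]
 [608.66575285 231.25928323]
 [608.66575285 231.25928323]
 [608.16906985 249.57354767]]
```

View pics/m3.png

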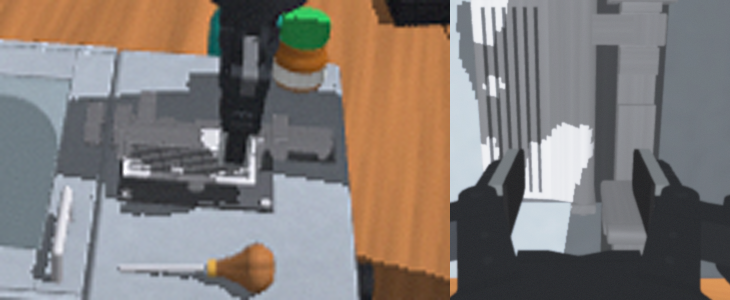

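Wrist view: the tab face is at about (620, 237), which matches fully back (predicted 231). The paddle is still flat in the side view. I'll ease off the push, press slightly deeper, hold, then lift.

Emit:
{"method": "play_rows", "body": {
  "moves": [
    [0.1,0.01,-0.05,0,0,0,59],
    [0.2,0.03,-0.1,0,0,0,59],
    [0.3,0.04,-0.1,0,0,0,59],
    [0.3,0.04,-0.1,0,0,0,59],
    [0.3,0.04,-0.1,0,0,0,59]
  ]
}}

```text
time: 8.68
ee_pos: [0.511, -0.0174, 0.1617]
tcp_rot: [0.997, 0.072, 0.008, 0.0]
force: [10.3, 2.0, 11.7]
width: 0.586
gripper_force: 7.5
```

Emit:
{"method": "play_rows", "body": {
  "moves": [
    [0.2,0.03,0,0,0,0,59],
    [0.2,0.03,0.3,0,0,0,59],
    [0.2,0.03,0.7,0,0,0,59],
    [0.2,0.03,1.1,0,0,0,59],
    [0.2,0.03,1.5,0,0,0,59],
    [0.3,0.03,2,0,0,0,59],
    [0.3,0.03,3,0,0,0,59],
    [0.3,0.03,4,0,0,0,59]
  ]
}}

```text
time: 9.35
ee_pos: [0.5077, -0.0181, 0.198]
tcp_rot: [0.997, 0.071, 0.0, 0.0]
force: [0.3, -0.3, -0.2]
width: 0.591
gripper_force: 0.0
```

Emit:
{"method": "play_rows", "body": {
  "moves": [
    [0,0,2,0,0,0,59],
    [0,0,5,0,0,0,59],
    [0,0,9,0,0,0,59],
    [-2,-3,10,0,0,0,59],
    [-4,-6,10,0,0,0,59],
    [-6,-9,10,0,0,0,59],
    [-8,-12,10,0,0,0,59],
    [-8,-12,10,0,0,0,59]
  ]
}}

```text
time: 10.02
ee_pos: [0.4224, -0.1444, 0.2978]
tcp_rot: [0.998, 0.066, -0.002, 0.002]
force: [-0.0, -0.1, 0.2]
width: 0.587
gripper_force: 0.0
```

```bash
python3 - <<'E'
from station import state,snapshot
import cv2,numpy as np
s=state();print(s['time'],s['ee_pos'],s['force'])
a=snapshot('side')['image'][130:230,230:380];t=snapshot('top')['image'][200:300,280:350]
cv2.imwrite('pics/m4.png',np.hstack([cv2.resize(a,(510,340),interpolation=cv2.INTER_CUBIC),cv2.resize(t,(238,340),interpolation=cv2.INTER_CUBIC)]))
from h import *
q=np.load('q.npy')
for d in(0,.026,.028): print((proj('side',world(q,[[q[3]-d,-.03,.198]]))-[230,130])*3.4,(proj('top',world(q,[[q[3]-d,-.03,.198]]))-[280,200])*3.4+[510,0])
E
```

```text
10.0167 [ 0.42241286 -0.14439092  0.29780806] [-0.02244806 -0.14468438  0.23783499]
[[274.26080459  87.5726187 ]] [[687.2610465  144.36027836]]
[[315.55291125  90.38098867]] [[691.49808676 186.6366882 ]]
[[318.73426479  90.59735976]] [[691.82639433 189.91248079]]
```

View pics/m4.png

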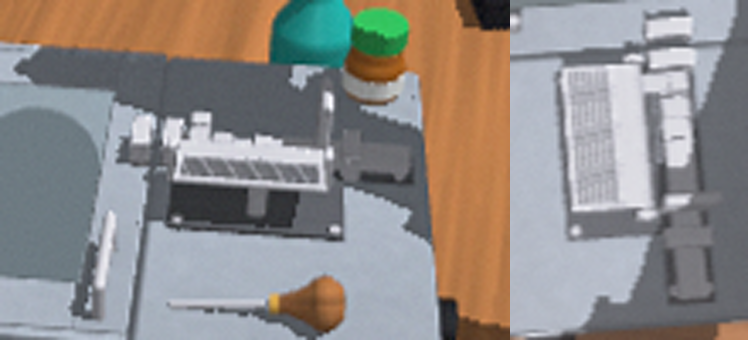

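The bolt tab is fully back (side (327, 95), top (692, 198)), the paddle is up as at the start, and the bystanders are unmoved.

```bash
python3 -c "
from station import finish_job
print(finish_job())"
```

```text
the job is handed in; nothing more can be done
None
```

I handed the job in: the last pictures show the bolt fully back, the catch up, the lid shut and nothing else moved, but `finish_job()` returned no verdict.

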